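# Put the check weight away in its hinged case

## Task

The balance check is finished: put the larger of the two steel check weights from the balance pan upright into the round pocket of its open hinged case, setting it down rather than dropping it, and let go of it. Then swing the upper half of the case over gently, without slamming it, until the two halves meet edge to edge all round. Leave the smaller weight on the pan where it stands, and leave the beaker and the weighing boat where they are.

Things in the scene. Friction and masses are not known exactly. Their poses are not given: they have to be found in the camera images.
- weight: The larger check weight, bare steel, 0.5 kg, loose, standing upright on the balance pan. Round: body 40 mm diameter and 40 mm high, then a 14 mm diameter neck, then a knob of 22 mm diameter between 48 and 64 mm above its underside (total height 64 mm). Origin: centre of its underside; z up along its axis. Its yaw is meaningless.
- small_weight: The smaller check weight, same form, 0.2 kg: body 28 mm diameter and 30 mm high, knob 16 mm diameter, total height 48 mm. Loose, upright on the same pan, 85 to 95 mm from the larger one, either side of it. To be left alone. Origin: centre of its underside.
- balance: Bench balance, fixed, white housing 280 x 200 mm and 60 mm high (x by y), with a flat metal pan 180 x 180 mm, whose centre lies 35 mm along +x from the origin and whose top is 80 mm above the bench. Origin: centre of the underside; z up; display toward -x. It may stand on the left with the case on the right, or the other way round.
- pan (a point): Centre of the top of the balance pan.
- case: Lower half of the grey plastic hinged weight case, fixed to the bench: a block 96 x 96 mm, 40 mm high, with one round pocket 44 mm in diameter in the middle of its flat top, 32 mm deep. Origin: centre of its underside, on the bench. z up, +x toward the hinged side (roughly away from the robot), y along the hinge.
- pocket (a point): Centre of the floor of the pocket, 8 mm above the bench; axes as case. The seated weight has its origin here, the middle of its knob 56 mm above.
- lid_hinge (a point): Middle of the hinge line, on the lower half's +x top edge: 48 mm along the case's x from its origin, 40 mm above the bench. The axis runs along the case's y.
- lid (a joint): Angle of the case's upper half about the hinge (rad): 0 closed, the flat rims of both halves meeting; pi/2 standing straight up; it starts at 1.9 to 2.2, leaning back away from the pocket (limit 2.3). The hinge is stiff: the half stays at whatever angle it is left; 1 to 2 N at the free edge moves it.
- lid_edge (a point): Middle of the upper half's free edge, on its rim face, 96 mm from the hinge. Upper half: 96 x 96 mm, 46 mm thick from rim face to flat outside (its top when closed, 86 mm above the bench), 0.12 kg, with a round hollow 50 mm wide, 38 mm deep, for the weight's upper part. A thumb lip 34 mm wide, 8 mm thick stands 10 mm out from this edge.
- beaker: Bystander: glass beaker, 72 mm diameter, 95 mm high, loose, beyond the work. Origin: centre of its underside.
- boat: Bystander: white plastic weighing boat, 90 x 70 mm, 25 mm high, loose, beyond the work. Origin: centre of its underside.
There are look-alikes about, which are no part of the job. Several things have the shape of the case; the one meant has the colours described above.

How it is judged (in metres and radians):
On the way, in this order (a step that is already met when the one before it is completed fails the run):
1. the larger weight stands upright on the floor of the pocket, let go of, with the case still open (horizontal distance between weight and pocket below 0.005 m and z of weight in the frame of pocket below 0.004 m and angle between weight's own z axis and vertical below 0.1 rad and value of joint lid above 0.8 rad and contact force between the fingers and weight below 0.1 N and linear speed of weight below 0.03 m/s), for 0.2 s.
2. the upper half is closed on the lower half, edge to edge (value of joint lid below 0.02 rad and horizontal distance between weight and pocket below 0.005 m and z of weight in the frame of pocket below 0.004 m and angle between weight's own z axis and vertical below 0.1 rad), for 0.2 s.
At the end, for the whole second after the job is handed in: Upper half closed within 0.02 rad (2 mm at the free edge); larger weight at rest, upright within 0.1 rad, under 4 mm above the pocket floor, within 5 mm of its centre; smaller weight upright, moved under 20 mm; beaker and boat moved under 30 mm (all of step 2 and linear speed of weight below 0.02 m/s and distance of small_weight from where it was at the start of the episode below 0.02 m and angle between small_weight's own z axis and vertical below 0.1 rad and distance of each of beaker, boat from where it was at the start of the episode below 0.03 m); the robot touches nothing.
It fails at once if the weight is dropped (falls faster than 0.5 m/s, untouched by the fingers) (linear speed of weight above 0.5 m/s and contact force between the fingers and weight below 0.05 N).
It fails at once if the case is slammed (closing faster than 3 rad/s in the last 0.3 rad) (value of joint lid below 0.3 rad and velocity of joint lid below -3 rad/s).
It fails at once if the smaller weight is moved by more than 20 mm or knocked over (distance of small_weight from where it was at the start of the episode above 0.02 m or angle between small_weight's own z axis and vertical above 0.5 rad).
It fails at once if the beaker is moved by more than 30 mm (distance of beaker from where it was at the start of the episode above 0.03 m).
It fails at once if the weighing boat is moved by more than 30 mm (distance of boat from where it was at the start of the episode above 0.03 m).
It also fails if it takes over 64 s, if anything falls off the work surface, if the arm or the gripper's body presses on something with over 40 N, if the wrist force passes 120 N, or if a joint passes its speed limit or range.

## Robot

A 6-joint arm with a two-finger parallel gripper is mounted at the origin on the work surface. World frame = base frame: x ahead of the robot, y to its left, z up, the work surface at z = 0. Lengths are in m, angles in degrees, forces in N, time in s.
With the tool pointing down it reaches from about 0.3 to 0.75 m from the base axis. Payload 8.5 kg.
Tool frame: the origin (TCP) lies midway between the tips of the shut fingers; the grasp point (between the pads) lies 19 mm behind it (env.grip_depth is the distance from the TCP to the grasp point, in m); y points along the fingers, x is the direction in which the jaws open and shut, and the axes are right-handed (so a half turn about y gives the same grasp; the last joint's range is limited). The gripper opens to 85 mm and grips with 20 to 120 N. Pads are 22 mm wide; open, the fingers measure 114 mm over their backs; the gripper's body (76 mm by 85 mm) begins 54 mm behind the grasp point. The pads swing forward as they close: fully open they stand 13 mm farther back than shut.
Start: joints at [56.763, 21.807, 74.336, -0, 83.858, -12.336], TCP at [0.196, 0.514, 0.231] pointing down, gripper open.
Joint ranges: [-178.18, 178.18], [-50.72, 133.34], [12.68, 142.11], [-81.47, 261.47], [9.98, 163.14], [-165.26, 165.26]. Speed limits (degrees/s): [136.94, 136.94, 180, 180, 180, 180].

## Interface

Orientations are given as a 3x3 rotation matrix whose columns are the frame's x, y, z axes.
In Python, from rig import env gives the robot as it stands.
- The arm moves only by the shell command python3 -m inch 'ROWS' [FORCE]. ROWS is JSON, a list that holds one entry, the list of rows, each a list of 7 numbers: the gripper command: -1 is shut, 1 is fully open, values between are in proportion, then the shift along the world's x, y, z in cm, then the turn, a rotation vector about the world's x, y, z in degrees. In form: [[[grip, dx, dy, dz, rx, ry, rz], ...]]. A call has 1 to 20 rows; each row is the pose to reach, as a shift and turn from the pose commanded when the call began; what a row does not reach only later rows make up. A row lasts 1/8 s, in which the tool goes at most 62.5 mm and 10.7 degrees, less where a joint would pass 70% of its speed; a pose out of reach is approached as far as the arm can. A call with a gripper value outside its range is refused whole. The fingers move at their own pace and stop on an object; FORCE is the grip in N (left out, the last holds). Time passes only in rows, so rows that repeat a pose let the fingers close. It gives the time, the measured TCP pose, the force and the opening at its end, in the units of the state.
- env.observe(): the state, without advancing time (a new reading comes with each control period).
- env.get_image(name): name is "scene" or "top" or "wrist"; returns a dict with "frame" (420x560x3 uint8, red, green, blue), "mtx" (3x3 intrinsics, pixels), "rvec" (rotation vector, rad) and "tvec" (3), from world to camera coordinates, as OpenCV has them. Camera axes: x right, y down, z forward; pixel columns grow to the right and rows downward; lengths in m; the calibration is good to about 2 mm. The wrist camera is an equidistant fisheye: a pixel r from the principal point sees the ray r / f radians off the axis. A picture is of the moment at which its call begins. There is no depth.
- env.close_job(): hands the job in, once; it reports no verdict.
The state is a dict: "time_s": time; "q": joint angles; "qvel": joint speeds; "joint_efforts": joint torques, N m; "position": TCP position; "tool_rot": TCP orientation; "ft_force": force on the tool from outside, world axes, zero at the start; "wrist_torque": the same for the moment, N m; "grip_width": finger opening in m.
Only numpy, scipy, OpenCV 4.12 (cv2) and the standard library are available. Lean on these libraries where they do the work, as an engineer would, in place of code of your own. Each camera call takes 0.05 s, during which the arm holds its last target.

## Working session

There is one attempt and no reset: what is moved stays moved. The work goes in short steps, Python scripts to look and compute and a shell command to move; the robot and the scene stay as the last step left them, time stands still between calls to the robot, and variables do not carry over. Pictures are saved under pics/ and viewed, and the job is handed in when it is done.

```bash
ls; mkdir -p pics; python3 - <<'E'
from rig import env
import cv2,numpy as np
for n in ["scene","top","wrist"]:
    d=env.get_image(n); cv2.imwrite(f"pics/{n}0.png",d["frame"][:,:,::-1]); print(n,d["mtx"].tolist(),d["rvec"],d["tvec"])
print(env.observe(), env.grip_depth)
E
```

```text
pics
scene [[472.01270861508056, 0.0, 281.42120814552567], [0.0, 472.01270861508056, 203.1356529267487], [0.0, 0.0, 1.0]] [ 1.64881481  2.01064613 -0.75897346] [ 0.12927145 -0.34840296  1.26091244]
top [[498.8916237308983, 0.0, 290.5062343326362], [0.0, 498.8916237308983, 200.91326717833687], [0.0, 0.0, 1.0]] [ 2.21318146 -2.16239033  0.07748168] [-0.03166882  0.54424233  0.96397506]
wrist [[325.19226210127806, 0.0, 276.6976338875003], [0.0, 325.19226210127806, 211.2624825849674], [0.0, 0.0, 1.0]] [-2.39332162 -1.64882766 -0.22481489] [-0.54969882 -0.03552838  0.37969195]
{'time_s': 0.15, 'q': array([ 5.67628910e+01,  2.18312045e+01,  7.43719187e+01,  7.27899193e-04,
        8.38572885e+01, -1.23351858e+01]), 'qvel': array([ 0.00259884,  0.03033249, -0.10943285,  0.01324062, -0.09470132,
        0.05985644]), 'joint_efforts': array([ 2.63730253e-03, -4.48622847e+01, -2.31344444e+01, -2.17526895e-04,
        3.81039179e-03,  2.21359494e-05]), 'position': array([0.1960945 , 0.51362152, 0.23087905]), 'tool_rot': array([[ 3.56770330e-01, -5.88477066e-04, -9.34191942e-01],
       [ 9.34191563e-01, -8.74971873e-04,  3.56770736e-01],
       [-1.02734307e-03, -9.99999444e-01,  2.37586306e-04]]), 'ft_force': array([-0.66091427, -0.32281617, -0.86707288]), 'wrist_torque': array([0.02409738, 0.02632527, 0.0101406 ]), 'grip_width': 0.08527148100580804} 0.0187
```

View pics/scene0.png

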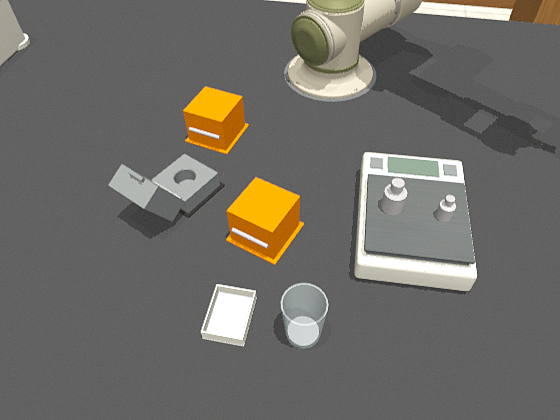

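View pics/top0.png

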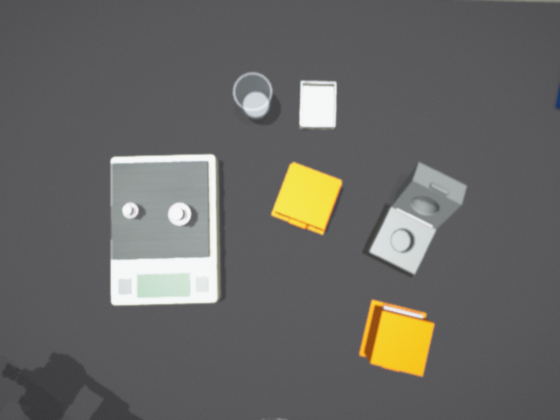

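View pics/wrist0.png

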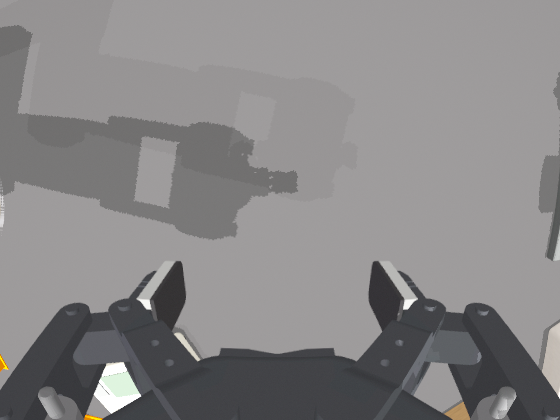

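The scene view shows the balance to the robot's left, with the two weights on it. The grey case is on the right, with two orange look-alikes near it. In the top view the large weight is at about (180,213), the small one at (131,211) and the pocket at (402,240). I'll enlarge these.

```bash
python3 - <<'E'
import cv2
t=cv2.imread("pics/top0.png"); s=cv2.imread("pics/scene0.png")
def c(im,x,y,w,h,k,n): cv2.imwrite(n,cv2.resize(im[y:y+h,x:x+w],None,fx=k,fy=k,interpolation=cv2.INTER_CUBIC))
c(t,355,155,120,125,4.8,"pics/t_case.png")   # 4.8x
c(t,105,150,120,100,6,"pics/t_w.png")
c(s,100,145,130,100,6,"pics/s_case.png")
c(s,355,150,120,100,6,"pics/s_w.png")
E
```

```text
(no output)
```

View pics/t_case.png

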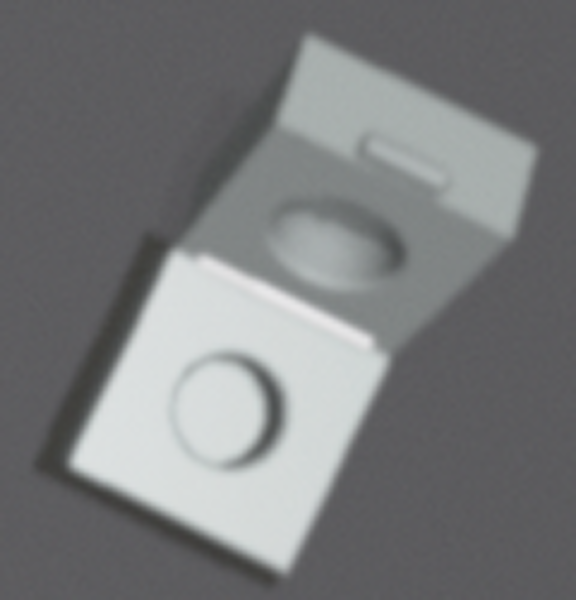

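View pics/t_w.png

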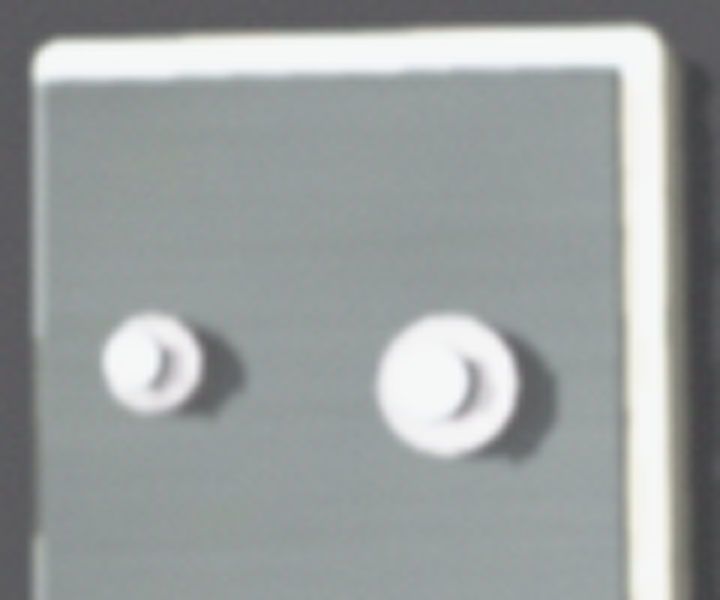

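View pics/s_case.png

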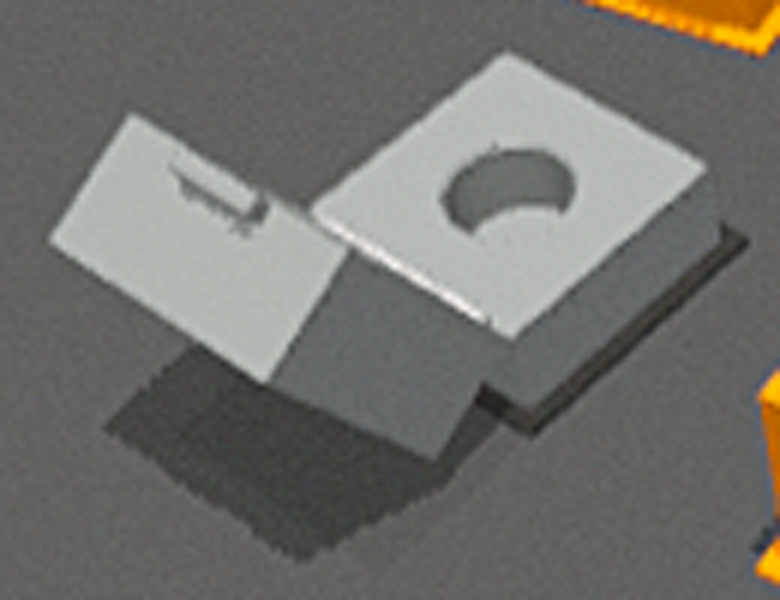

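View pics/s_w.png

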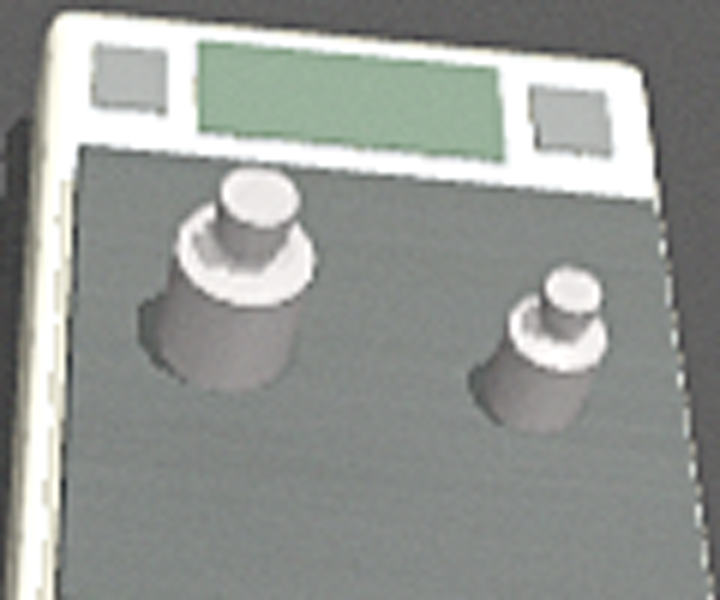

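```bash
cat > h.py <<'E'
import cv2,numpy as np
from rig import env
def cal(n):
    d=env.get_image(n); return d["mtx"],cv2.Rodrigues(d["rvec"])[0],np.array(d["tvec"]).ravel()
def bp(c,uv,z):
    K,R,t=c; o=-R.T@t; r=R.T@np.linalg.solve(K,[uv[0],uv[1],1]); return o+r*(z-o[2])/r[2]
def crop(uv,x,y,k): return ((uv[0]+.5)/k-.5+x,(uv[1]+.5)/k-.5+y)
def proj(c,p):
    K,R,t=c; q=K@(R@np.array(p)+t); return q[:2]/q[2]
E
python3 - <<'E'
from h import *
np.set_printoptions(precision=4,suppress=True)
T=cal("top");S=cal("scene")
tc=lambda u:crop(u,355,155,4.8); tw=lambda u:crop(u,105,150,6); sc=lambda u:crop(u,100,145,6); sw=lambda u:crop(u,355,150,6)
for nm,c,f,pts in (("top",T,tc,[(170,250),(388,352),(288,575),(70,465)]),("scene",S,sc,[(313,210),(512,338),(707,165),(507,50)])):
    P=np.array([bp(c,f(p),.04) for p in pts]); m=P.mean(0)
    hx=(P[0]+P[1]-P[2]-P[3])/2; print(nm,"case",m,"sides",np.linalg.norm(np.roll(P,-1,0)-P,axis=1),"yaw",np.degrees(np.arctan2(hx[1],hx[0])))
    hy=(P[0]+P[3]-P[1]-P[2])/2; print("yawy",np.degrees(np.arctan2(hy[1],hy[0]))-90)
print("pocket top",bp(T,tc((228,411)),.04),"scene",bp(S,sc((509,196)),.04))
for nm,a,za,b,zb in (("L",(447,385),.12,(260,197),.144),("S",(153,363),.11,(573,290),.128)):
    print(nm,bp(T,tw(a),za),bp(S,sw(b),zb))
print("knob L top", bp(T,tw((430,384)),.144))
print("pan edges top", [bp(T,tw(p),.08) for p in [(45,82),(620,68)]])
print("lid rim free corners as-z", [bp(T,tc(p),.12) for p in [(282,130),(513,238)]])
yaw=None
# lid angle by matching free-edge rim corners
for c,nm,f,pts in ((T,"top",tc,[(282,130),(513,238)]),(S,"scene",sc,[(346,246)])):
  pass
E
```

```text
top case [ 0.4732 -0.2351  0.04  ] sides [0.0959 0.0978 0.0966 0.0952] yaw -24.0239435309416
yawy -24.685615821405676
scene case [ 0.4736 -0.2357  0.04  ] sides [0.095  0.096  0.096  0.0953] yaw -24.122655133186548
yawy -205.94091854749504
pocket top [ 0.4728 -0.2347  0.04  ] scene [ 0.4776 -0.2348  0.04  ]
L [0.5107 0.1768 0.12  ] [0.5129 0.1769 0.144 ]
S [0.5155 0.2665 0.11  ] [0.5169 0.2666 0.128 ]
knob L top [0.5099 0.1764 0.144 ]
pan edges top [array([0.6029, 0.3133, 0.08  ]), array([0.6114, 0.136 , 0.08  ])]
lid rim free corners as-z [array([ 0.5771, -0.2357,  0.12  ]), array([ 0.5392, -0.321 ,  0.12  ])]
```

```bash
python3 - <<'E'
from h import *
np.set_printoptions(precision=4,suppress=True)
T=cal("top");S=cal("scene");tc=lambda u:crop(u,355,155,4.8);sc=lambda u:crop(u,100,145,6)
y=np.radians(-24.4);X=np.array([np.cos(y),np.sin(y),0]);Y=np.array([-X[1],X[0],0]);Z=np.array([0,0,1.])
H=np.array([.4733,-.2352,.04])+.048*X
def pt(th,l,w,n): return H+l*(-np.cos(th)*X+np.sin(th)*Z)+n*(np.sin(th)*X+np.cos(th)*Z)+w*Y
for th in (1.9,2,2.1,2.2):
    print(th,[ (proj(T,pt(th,.096,w,n))-[355,155])*4.8 for w in (.048,-.048) for n in (0,.046)], (proj(S,pt(th,.096,.048,0))-[100,145])*6,(proj(S,pt(th,.096,.048,.046))-[100,145])*6)
print("compare top (282,130),(310,35),(513,238),(537,150); scene (346,246),(265,383)")
d=env.get_image("wrist");R=cv2.Rodrigues(d["rvec"])[0];cw=-R.T@d["tvec"];o=env.observe()
print("cam in tool",o["tool_rot"].T@(cw-o["position"]), o["position"],o["time_s"])
E
```

```text
1.9 [array([255.6294, 156.9859]), array([295.1728,  55.6983]), array([495.3865, 271.2994]), array([530.2958, 167.4572])] [389.876  195.3698] [292.7802 319.4146]
2 [array([263.5211, 136.0558]), array([297.8878,  41.3532]), array([502.1752, 249.7714]), array([530.8505, 152.0408])] [370.5655 221.6795] [280.6923 352.3497]
2.1 [array([270.3035, 116.5576]), array([299.1886,  29.4644]), array([507.6334, 229.5763]), array([529.8663, 139.031 ])] [352.7771 249.3159] [271.2775 384.86  ]
2.2 [array([275.9094,  98.7146]), array([299.101 ,  20.1002]), array([511.7142, 210.9479]), array([527.3994, 128.5108])] [336.751  277.9203] [264.6306 416.5188]
compare top (282,130),(310,35),(513,238),(537,150); scene (346,246),(265,383)
cam in tool [ 0.0005 -0.1432  0.0687] [0.1962 0.5138 0.2312] 0.4
```

The lid stands at about 2.07 rad. The large weight is at about (0.511, 0.177) and the case at (0.473, −0.235), yaw −24.4°. The measured sides (95–98 mm) and the 90 mm weight spacing match the given sizes. I'll move above the weight and partly close the gripper.

```bash
python3 -m inch '[[[0.1,4,-4,0,0,0,-0.5],[0.1,8,-8.5,0,0,0,-1],[0.1,12,-13,0,0,0,-1.5],[0.1,16,-17,0,0,0,-2],[0.1,20,-21.5,0,0,0,-2.5],[0.1,24,-26,0,0,0,-3],[0.1,28,-30,0,0,0,-3.5],[0.1,30.5,-32.7,0,0,0,-3.5],[0.1,31.5,-33.7,0,0,0,-3.5],[0.1,31.5,-33.7,0,0,0,-3.5],[0.1,31.5,-33.7,-4,0,0,-3.5],[0.1,31.5,-33.7,-6,0,0,-3.5],[0.1,31.5,-33.7,-6,0,0,-3.5]]]' 40
python3 - <<'E'
from h import *
for n in ["scene","top","wrist"]:
    d=env.get_image(n); cv2.imwrite(f"pics/{n}1.png",d["frame"][:,:,::-1])
def c(n,x,y,w,h,k,o): cv2.imwrite(o,cv2.resize(cv2.imread(n)[y:y+h,x:x+w],None,fx=k,fy=k,interpolation=cv2.INTER_CUBIC))
c("pics/scene1.png",345,110,130,100,6,"pics/s1c.png")
E
```

```text
time_s: 2.02
position: [0.5097, 0.1779, 0.1705]
tool_rot: [[0.412, -0.003, -0.911], [0.911, -0.0, 0.412], [-0.001, -1.0, 0.003]]
ft_force: [-0.2, 0.2, 0.8]
grip_width: 0.0467
```

View pics/wrist1.png

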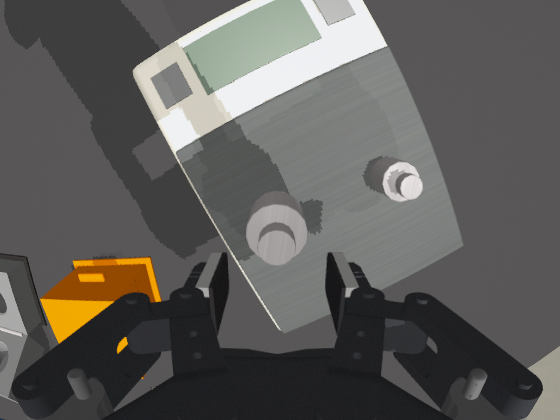

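View pics/s1c.png

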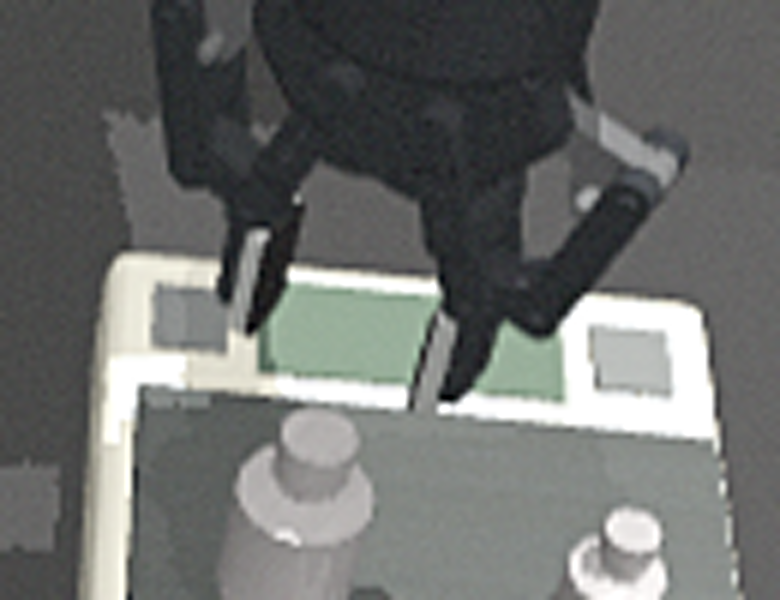

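The wrist view shows the knob at about (277,242), centred between the jaws. The small weight is clear of the fingers. Next I'll lower until the tips sit just above the body's shoulder.

```bash
python3 -m inch '[[[0.1,0.1,-0.1,-1.5,0,0,0],[0.1,0.1,-0.1,-3,0,0,0],[0.1,0.1,-0.1,-4,0,0,0],[0.1,0.1,-0.1,-4.6,0,0,0],[0.1,0.1,-0.1,-4.6,0,0,0],[0.1,0.1,-0.1,-4.6,0,0,0]]]' 40
python3 - <<'E'
from h import *
d=env.get_image("wrist"); cv2.imwrite(f"pics/wrist2.png",d["frame"][:,:,::-1])
d=env.get_image("scene"); cv2.imwrite("pics/s2c.png",cv2.resize(d["frame"][110:210,345:475,::-1],None,fx=6,fy=6,interpolation=cv2.INTER_CUBIC))
E
```

```text
time_s: 2.92
position: [0.5125, 0.1758, 0.1257]
tool_rot: [[0.413, 0.001, -0.911], [0.911, 0.0, 0.413], [0.0, -1.0, -0.001]]
ft_force: [-0.8, -0.6, 0.1]
grip_width: 0.0469
```

View pics/wrist2.png

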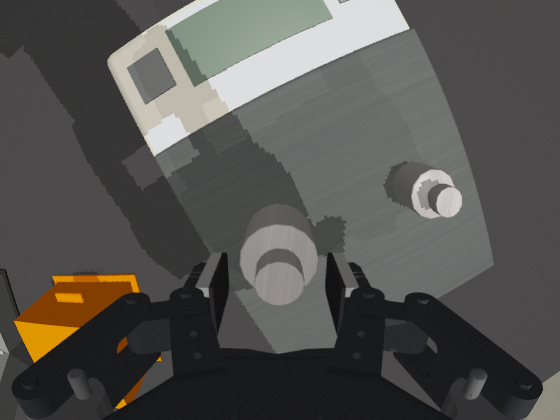

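View pics/s2c.png

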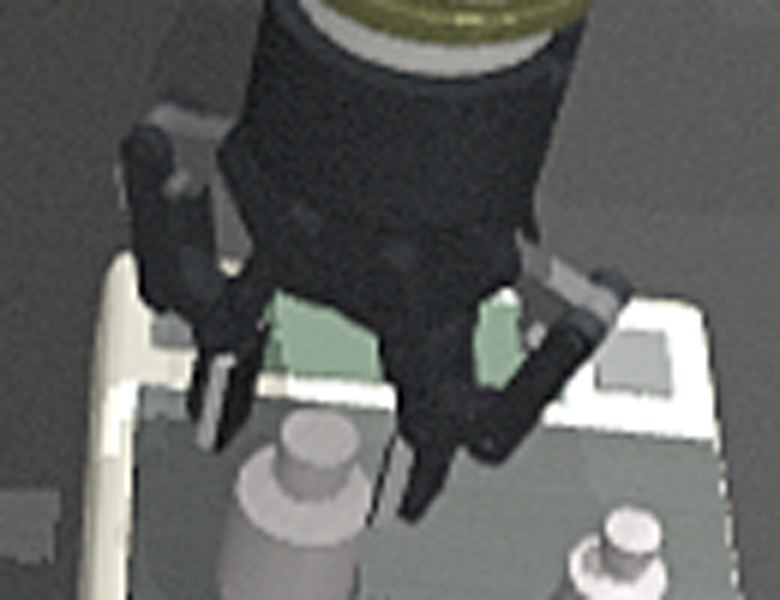

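The knob sits midway between the pads at (280,283). Closing on it.

```bash
python3 -m inch '[[[-0.3,0,0,-0.1,0,0,0],[-0.5,0,0,-0.1,0,0,0],[-0.7,0,0,-0.1,0,0,0],[-0.9,0,0,-0.1,0,0,0],[-1,0,0,-0.1,0,0,0],[-1,0,0,-0.1,0,0,0],[-1,0,0,-0.1,0,0,0],[-1,0,0,-0.1,0,0,0]]]' 50
python3 - <<'E'
from h import *
d=env.get_image("wrist"); cv2.imwrite(f"pics/wrist3.png",d["frame"][:,:,::-1])
d=env.get_image("scene"); cv2.imwrite("pics/s3c.png",cv2.resize(d["frame"][110:210,345:475,::-1],None,fx=6,fy=6,interpolation=cv2.INTER_CUBIC))
E
```

```text
time_s: 4.03
position: [0.5124, 0.1759, 0.1245]
tool_rot: [[0.413, 0.001, -0.911], [0.911, 0.0, 0.413], [0.001, -1.0, -0.0]]
ft_force: [0.6, 3.7, 3.9]
grip_width: 0.0198
```

View pics/wrist3.png

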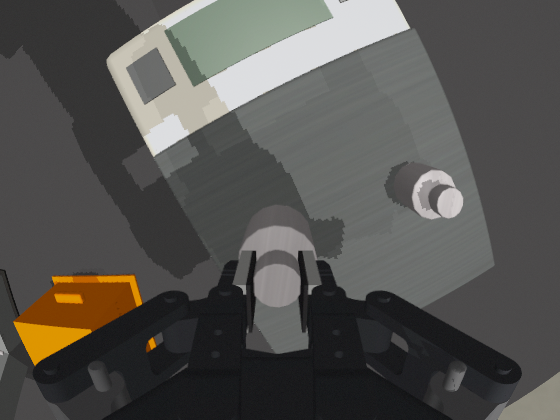

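View pics/s3c.png

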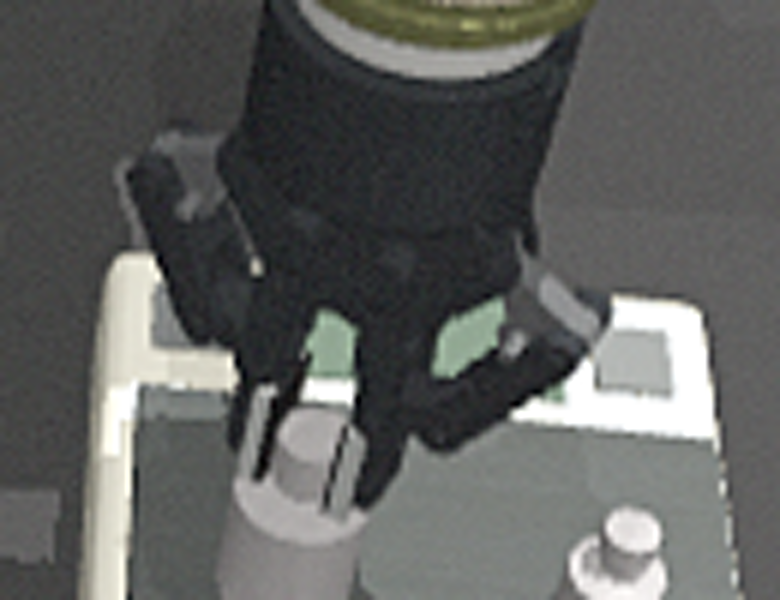

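The fingers have closed to 19.8 mm, near the 22 mm knob. Both views show the knob between the pads. I'll lift slowly and check it.

```bash
python3 -m inch '[[[-1,0,0,0.3,0,0,0],[-1,0,0,1,0,0,0],[-1,0,0,2,0,0,0],[-1,0,0,4,0,0,0],[-1,0,0,6.5,0,0,0],[-1,0,0,9,0,0,0],[-1,0,0,10,0,0,0],[-1,0,0,10,0,0,0],[-1,0,0,10,0,0,0]]]' 50
python3 - <<'E'
from h import *
d=env.get_image("wrist"); cv2.imwrite(f"pics/wrist4.png",d["frame"][:,:,::-1])
d=env.get_image("scene"); cv2.imwrite("pics/s4c.png",cv2.resize(d["frame"][70:220,320:500,::-1],None,fx=4,fy=4,interpolation=cv2.INTER_CUBIC))
E
```

```text
time_s: 5.25
position: [0.5118, 0.1757, 0.2233]
tool_rot: [[0.413, -0.002, -0.911], [0.911, -0.0, 0.413], [-0.001, -1.0, 0.002]]
ft_force: [-0.2, -0.0, -4.9]
grip_width: 0.0199
```

View pics/wrist4.png

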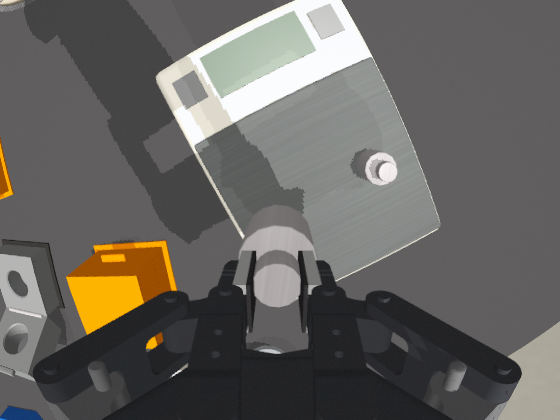

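View pics/s4c.png

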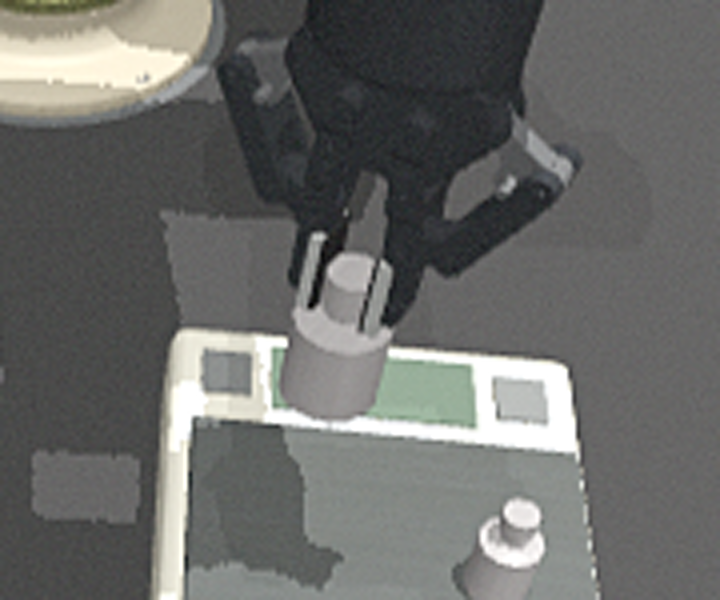

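The weight is held (−4.9 N) and upright, and the small one hasn't moved. Carrying it over to the case.

```bash
python3 -m inch '[[[-1,-0.2,-2,0,0,0,0],[-1,-0.5,-5,0,0,0,0],[-1,-0.8,-9,0,0,0,0],[-1,-1.2,-13,0,0,0,0],[-1,-1.6,-17,0,0,0,0],[-1,-2,-21,0,0,0,0],[-1,-2.4,-25,0,0,0,0],[-1,-2.8,-29,0,0,0,0],[-1,-3.2,-33,0,0,0,0],[-1,-3.5,-37,0,0,0,0],[-1,-3.8,-40,0,0,0,0],[-1,-3.85,-41.1,0,0,0,0],[-1,-3.85,-41.1,-2,0,0,0],[-1,-3.85,-41.1,-5,0,0,0],[-1,-3.85,-41.1,-8,0,0,0],[-1,-3.85,-41.1,-10,0,0,0],[-1,-3.85,-41.1,-11,0,0,0],[-1,-3.85,-41.1,-11,0,0,0],[-1,-3.85,-41.1,-11,0,0,0]]]' 50
python3 - <<'E'
from h import *
d=env.get_image("wrist"); cv2.imwrite(f"pics/wrist5.png",d["frame"][:,:,::-1])
d=env.get_image("top"); cv2.imwrite("pics/t5c.png",cv2.resize(d["frame"][155:280,355:475,::-1],None,fx=4.8,fy=4.8,interpolation=cv2.INTER_CUBIC))
d=env.get_image("scene"); cv2.imwrite("pics/s5c.png",cv2.resize(d["frame"][120:220,100:230,::-1],None,fx=6,fy=6,interpolation=cv2.INTER_CUBIC))
print(env.observe()["position"])
E
```

```text
time_s: 7.72
position: [0.4741, -0.2353, 0.1151]
tool_rot: [[0.413, 0.001, -0.911], [0.911, -0.001, 0.413], [-0.0, -1.0, -0.002]]
ft_force: [0.3, 0.1, -3.5]
grip_width: 0.0195
[ 0.47395284 -0.23536918  0.11499626]
```

View pics/wrist5.png

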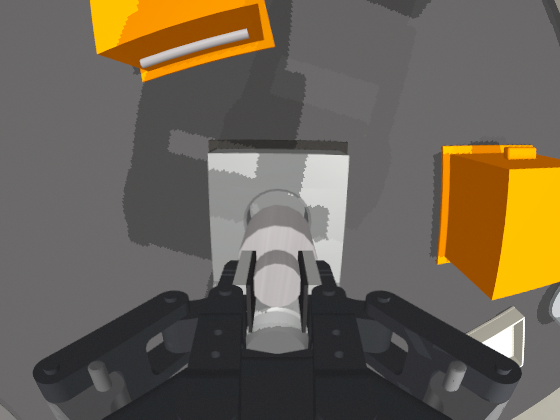

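View pics/t5c.png

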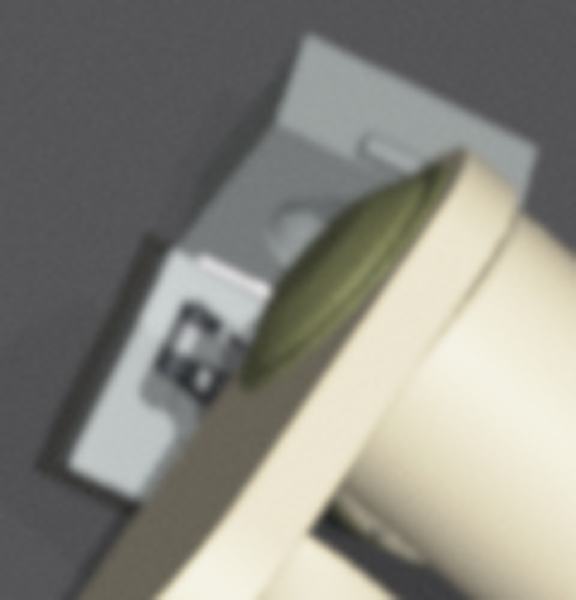

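View pics/s5c.png

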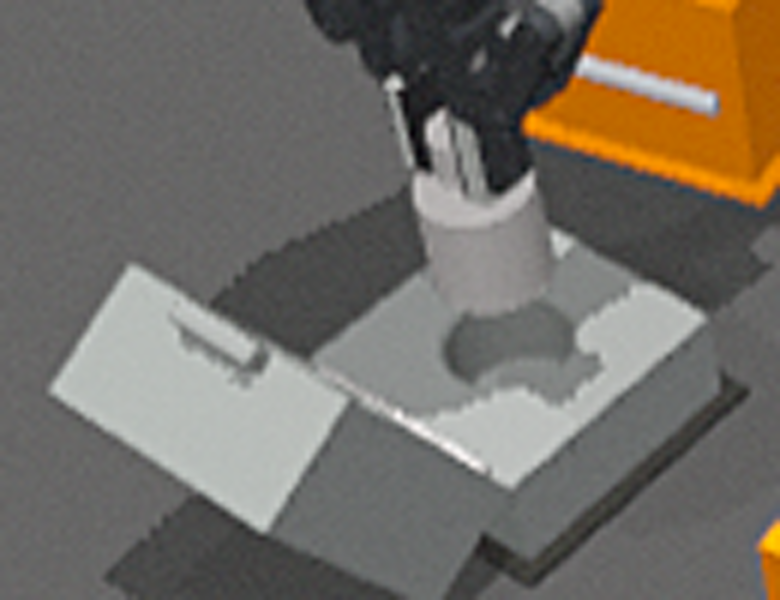

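The wrist view shows the weight (columns 244–315) centred laterally over the pocket (245–312). For the direction along the case x axis I'll compare predicted and observed outlines in the scene view.

```bash
python3 - <<'E'
from h import *
np.set_printoptions(precision=1,suppress=True)
S=cal("scene");W=env.get_image("wrist")
Rw=cv2.Rodrigues(W["rvec"])[0];tw=np.array(W["tvec"]).ravel();K=W["mtx"]
def pw(p):
    q=Rw@np.array(p)+tw; th=np.arctan2(np.hypot(q[0],q[1]),q[2]); a=np.arctan2(q[1],q[0]); return np.array([K[0,2]+K[0,0]*th*np.cos(a),K[1,2]+K[0,0]*th*np.sin(a)])
a=np.linspace(0,2*np.pi,361)
def circ(c,r,f): 
    P=np.array([f([c[0]+r*np.cos(t),c[1]+r*np.sin(t),c[2]]) for t in a]); return P.min(0),P.max(0)
fs=lambda p:(proj(S,p)-[100,120])*6+2.5
C=np.array([.4733,-.2352])
print("scene pocket rim",circ([*C,.04],.022,fs))
print("scene weight bottom",circ([.474,-.2354,.0705],.02,fs),"bodytop",circ([.474,-.2354,.1105],.02,fs))
y=np.radians(-24.4);X=np.array([np.cos(y),np.sin(y)]);Y=np.array([-X[1],X[0]])
for i,j in((1,1),(1,-1),(-1,-1),(-1,1)): print(i,j,"scene",fs([*(C+.048*i*X+.048*j*Y),.04]),"wrist",pw([*(C+.048*i*X+.048*j*Y),.04]))
print("wrist pocket",circ([*C,.04],.022,pw),"weight bottom",circ([.474,-.2354,.0705],.02,pw),"knob top",circ([.474,-.2354,.1345],.011,pw),"body top",circ([.474,-.2354,.1105],.02,pw))
cv2.imwrite("pics/w5c.png",cv2.resize(W["frame"][130:330,190:370,::-1],None,fx=3,fy=3,interpolation=cv2.INTER_CUBIC))
E
```

```text
scene pocket rim (array([446.8, 291. ]), array([577.1, 384.3]))
scene weight bottom (array([434.4, 232.3]), array([555.9, 317.5])) bodytop (array([410.7, 143.3]), array([536.3, 228.8]))
1 1 scene [517.2 485.5] wrist [339.  280.2]
1 -1 scene [309.8 361.6] wrist [213.2 280.1]
-1 -1 scene [507.4 201.4] wrist [205.5 152.8]
-1 1 scene [711.8 312.7] wrist [346.6 152.8]
wrist pocket (array([244.8, 189.7]), array([307.3, 249.4])) weight bottom (array([243.6, 204.8]), array([308.5, 265.8])) knob top (array([250.1, 264.4]), array([301.1, 308.6])) body top (array([235.9, 226. ]), array([315.8, 298.2]))
```

View pics/w5c.png

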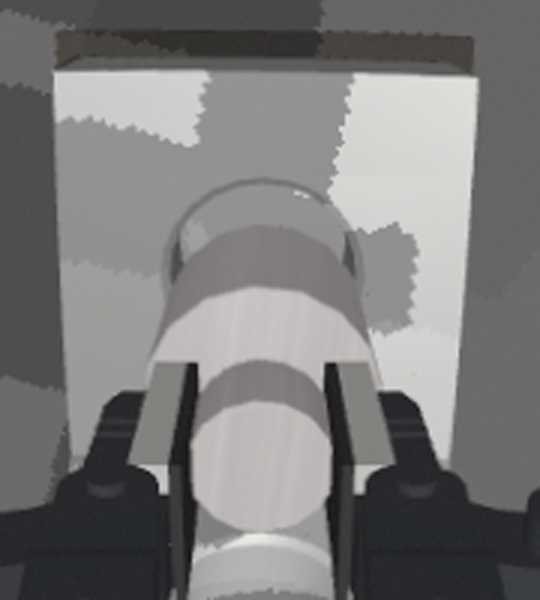

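Model and observed outlines agree to within a pixel (under 1 mm). I'll correct by about −0.8 mm in x and lower to just above the rim.

```bash
python3 -m inch '[[[-1,-0.08,0.02,-1,0,0,0],[-1,-0.08,0.02,-2,0,0,0],[-1,-0.08,0.02,-2.7,0,0,0],[-1,-0.08,0.02,-2.7,0,0,0],[-1,-0.08,0.02,-2.7,0,0,0]]]' 50
python3 - <<'E'
from h import *
d=env.get_image("wrist");cv2.imwrite("pics/w6c.png",cv2.resize(d["frame"][130:330,190:370,::-1],None,fx=3,fy=3,interpolation=cv2.INTER_CUBIC))
d=env.get_image("scene"); cv2.imwrite("pics/s6c.png",cv2.resize(d["frame"][140:210,130:220,::-1],None,fx=8,fy=8,interpolation=cv2.INTER_CUBIC))
E
```

```text
time_s: 8.6
position: [0.473, -0.2351, 0.0874]
tool_rot: [[0.413, 0.0, -0.911], [0.911, -0.0, 0.413], [-0.0, -1.0, -0.0]]
ft_force: [-0.1, 0.8, -3.5]
grip_width: 0.0197
```

View pics/w6c.png

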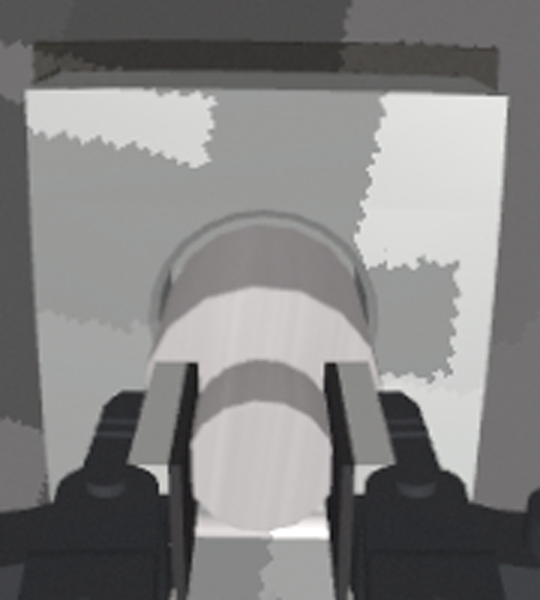

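View pics/s6c.png

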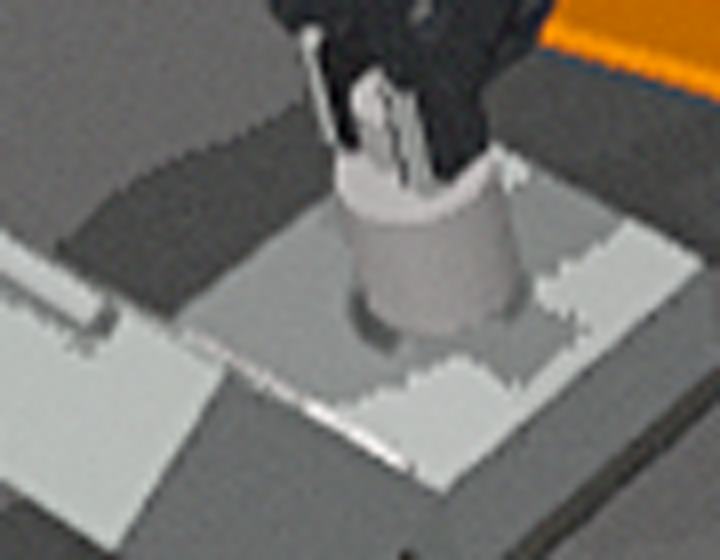

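The weight is about 3 mm above the rim and concentric with it: rim columns 150–377, body about 160–368, with an even gap in front. Lowering slowly.

```bash
python3 -m inch '[[[-1,0,0,-0.4,0,0,0],[-1,0,0,-0.8,0,0,0],[-1,0,0,-1.2,0,0,0],[-1,0,0,-1.6,0,0,0],[-1,0,0,-2,0,0,0],[-1,0,0,-2.4,0,0,0],[-1,0,0,-2.8,0,0,0],[-1,0,0,-3.1,0,0,0],[-1,0,0,-3.1,0,0,0],[-1,0,0,-3.1,0,0,0]]]' 50

```

```text
time_s: 9.95
position: [0.4729, -0.235, 0.0564]
tool_rot: [[0.413, 0.0, -0.911], [0.911, -0.0, 0.413], [0.0, -1.0, -0.0]]
ft_force: [-0.3, 0.7, -5.0]
grip_width: 0.0195
```

```bash
python3 -m inch '[[[-1,0,0,-0.1,0,0,0],[-1,0,0,-0.2,0,0,0],[-1,0,0,-0.3,0,0,0],[-1,0,0,-0.3,0,0,0],[-1,0,0,-0.3,0,0,0]]]' 50

```

```text
time_s: 10.58
position: [0.4729, -0.235, 0.0533]
tool_rot: [[0.413, -0.0, -0.911], [0.911, 0.0, 0.413], [-0.0, -1.0, 0.0]]
ft_force: [1.2, -0.5, -4.1]
grip_width: 0.0199
```

```bash
python3 -m inch '[[[-1,0,0,-0.05,0,0,0],[-1,0,0,-0.1,0,0,0],[-1,0,0,-0.1,0,0,0],[-1,0,0,-0.1,0,0,0]]]' 50

```

```text
time_s: 11.08
position: [0.4731, -0.2351, 0.0526]
tool_rot: [[0.413, 0.001, -0.911], [0.911, -0.0, 0.413], [-0.0, -1.0, -0.001]]
ft_force: [0.0, 1.9, 0.0]
grip_width: 0.0195
```

The wrist force has gone from −5 N to 0, so the floor is carrying the weight. Releasing gradually, then looking.

```bash
python3 -m inch '[[[-0.5,0,0,0,0,0,0],[-0.4,0,0,0,0,0,0],[-0.3,0,0,0,0,0,0],[-0.1,0,0,0,0,0,0],[0.1,0,0,0,0,0,0],[0.1,0,0,0,0,0,0],[0.1,0,0,0,0,0,0]]]' 20
python3 - <<'E'
from h import *
d=env.get_image("wrist");cv2.imwrite("pics/w7c.png",cv2.resize(d["frame"][130:330,190:370,::-1],None,fx=3,fy=3,interpolation=cv2.INTER_CUBIC))
E
```

```text
time_s: 11.95
position: [0.4729, -0.235, 0.0523]
tool_rot: [[0.413, 0.0, -0.911], [0.911, 0.0, 0.413], [0.0, -1.0, 0.0]]
ft_force: [0.6, -0.4, 0.1]
grip_width: 0.0468
```

View pics/w7c.png

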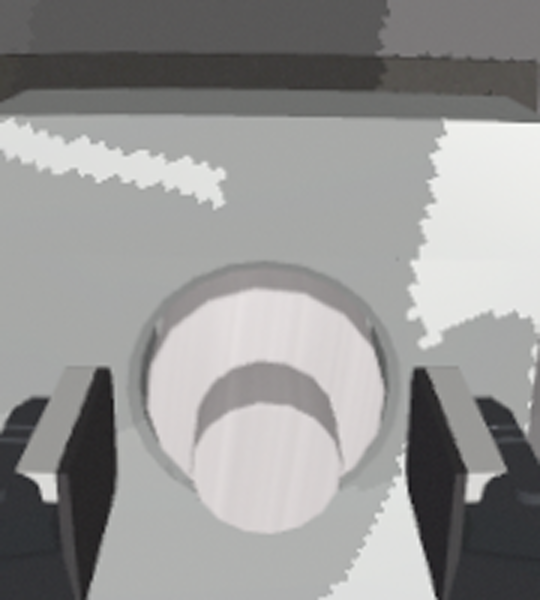

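The weight is seated in the pocket and clear of the open fingers; the knob is at (267,465) between the pads. Retracting up, shutting the fingers and moving behind the lid.

```bash
python3 -m inch '[[[0.1,0,0,1,0,0,0],[0.1,0,0,3,0,0,0],[0.1,0,0,6,0,0,0],[0.1,0,0,10,0,0,0],[0.1,0,0,14,0,0,0],[-1,0,0,16,0,0,0],[-1,2,-0.9,16,0,0,0],[-1,5,-2.3,16,0,0,0],[-1,8,-3.6,16,0,0,0],[-1,11,-5,16,0,0,0],[-1,13.5,-6.1,16,0,0,0],[-1,14.6,-6.6,16,0,0,0],[-1,14.6,-6.6,16,0,0,0],[-1,14.6,-6.6,16,0,0,0]]]' 20
python3 - <<'E'
from h import *
d=env.get_image("wrist");cv2.imwrite("pics/w8.png",d["frame"][:,:,::-1])
d=env.get_image("scene"); cv2.imwrite("pics/s8c.png",cv2.resize(d["frame"][50:250,60:260,::-1],None,fx=3,fy=3,interpolation=cv2.INTER_CUBIC))
E
```

```text
time_s: 13.75
position: [0.6185, -0.3007, 0.2128]
tool_rot: [[0.413, 0.0, -0.911], [0.911, -0.0, 0.413], [-0.0, -1.0, -0.0]]
ft_force: [-0.0, 0.4, 0.2]
grip_width: 0.0001
```

View pics/w8.png

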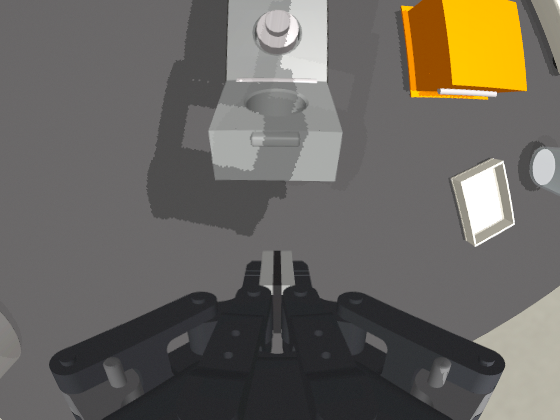

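View pics/s8c.png

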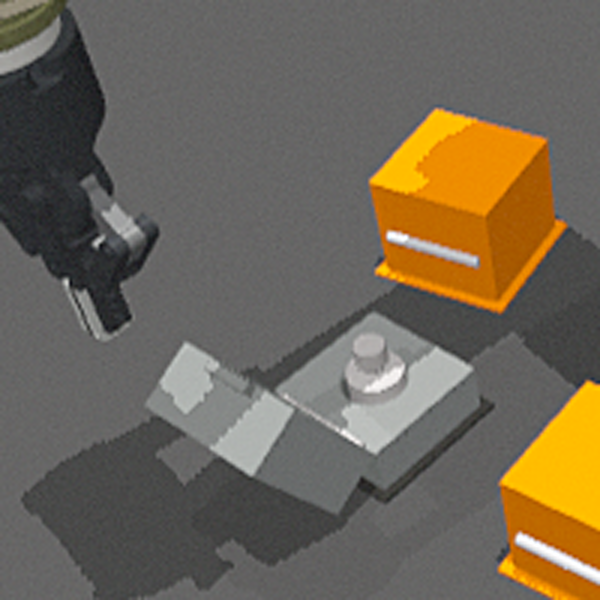

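The weight stands upright in the pocket. The shut fingers are behind the lid, about 14 mm clear of its outer edge. I'll lower behind it and begin the push.

```bash
python3 -m inch '[[[-1,0,0,-3,0,0,0],[-1,0,0,-6,0,0,0],[-1,0,0,-9,0,0,0],[-1,0,0,-11.5,0,0,0],[-1,0,0,-12.8,0,0,0],[-1,0,0,-12.8,0,0,0],[-1,-0.46,0.2,-12.8,0,0,0],[-1,-0.91,0.41,-12.8,0,0,0],[-1,-1.37,0.62,-12.8,0,0,0],[-1,-1.82,0.83,-12.8,0,0,0],[-1,-2.28,1.03,-12.8,0,0,0],[-1,-2.28,1.03,-12.8,0,0,0]]]' 20
python3 - <<'E'
from h import *
d=env.get_image("scene"); cv2.imwrite("pics/s9c.png",cv2.resize(d["frame"][50:250,60:260,::-1],None,fx=3,fy=3,interpolation=cv2.INTER_CUBIC))
E
```

```text
time_s: 15.35
position: [0.6026, -0.2939, 0.091]
tool_rot: [[0.413, 0.021, -0.91], [0.911, -0.012, 0.413], [-0.002, -1.0, -0.024]]
ft_force: [21.4, -5.2, 17.4]
grip_width: 0.0
```

View pics/s9c.png

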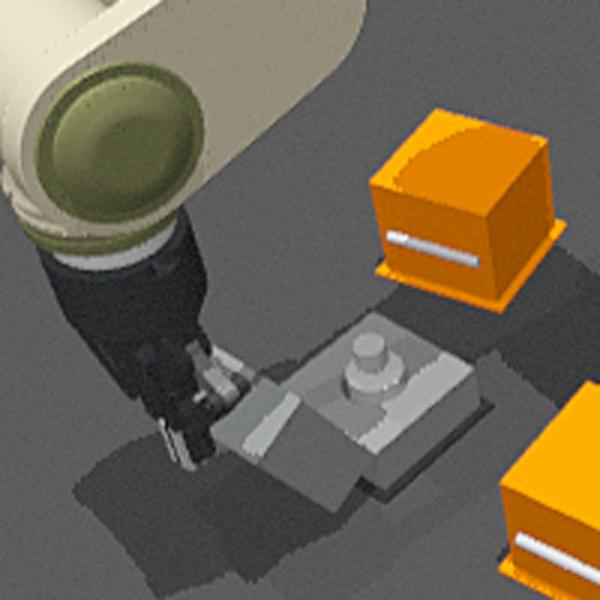

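Force is 21 N sideways and 17 N up. The lid has moved, but its edge seems to be catching on the finger linkage instead of the finger itself. I'll back off and use a higher contact with just the tips.

```bash
python3 -m inch '[[[-1,0.6,-0.27,0,0,0,0],[-1,1.8,-0.8,0,0,0,0],[-1,1.8,-0.8,0,0,0,0],[-1,1.8,-0.8,0,0,0,0]]]' 20
python3 - <<'E'
from h import *
for n in ("scene","top"):
  d=env.get_image(n); cv2.imwrite(f"pics/{n}10.png",d["frame"][:,:,::-1])
c=cv2.imread("pics/scene10.png"); cv2.imwrite("pics/s10c.png",cv2.resize(c[120:240,90:240],None,fx=5,fy=5,interpolation=cv2.INTER_CUBIC))
E
```

```text
time_s: 15.9
position: [0.6136, -0.2984, 0.0842]
tool_rot: [[0.413, -0.001, -0.911], [0.911, 0.0, 0.413], [0.0, -1.0, 0.001]]
ft_force: [1.0, -0.4, -0.2]
grip_width: -0.0001
```

View pics/s10c.png

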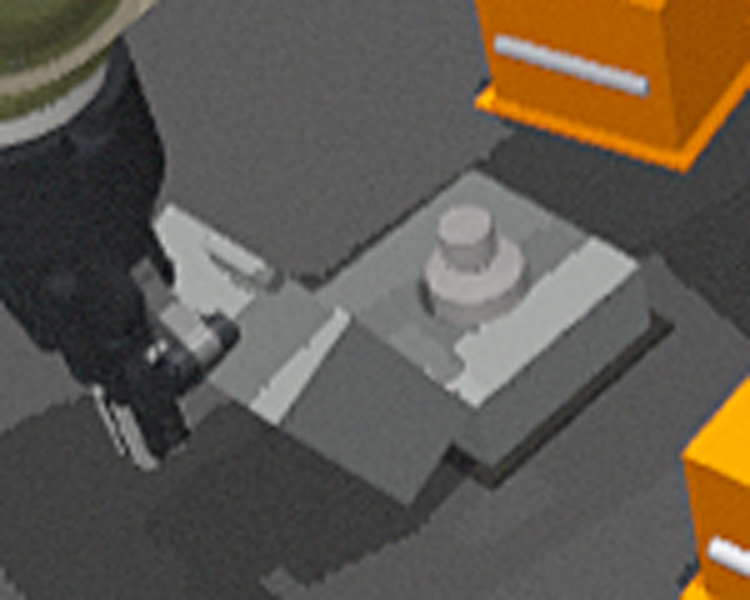

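The lid has moved only a little, to about 2.0 rad. The linkage sits at the same height as the lid edge. I'll raise so that only the last centimetre of the tips overlaps, and follow the arc.

```bash
python3 -m inch '[[[-1,0,0,1.5,0,0,0],[-1,0,0,1.5,0,0,0],[-1,-0.6,0.27,1.5,0,0,0],[-1,-1.18,0.53,1.5,0,0,0],[-1,-1.5,0.68,1.8,0,0,0],[-1,-1.9,0.86,2.2,0,0,0],[-1,-1.9,0.86,2.2,0,0,0]]]' 20
python3 - <<'E'
from h import *
d=env.get_image("scene"); cv2.imwrite("pics/s11c.png",cv2.resize(d["frame"][120:240,90:240,::-1],None,fx=5,fy=5,interpolation=cv2.INTER_CUBIC))
E
```

```text
time_s: 16.88
position: [0.5957, -0.2904, 0.1075]
tool_rot: [[0.413, 0.003, -0.911], [0.911, -0.002, 0.413], [-0.0, -1.0, -0.003]]
ft_force: [5.3, -1.2, 3.2]
grip_width: -0.0
```

View pics/s11c.png

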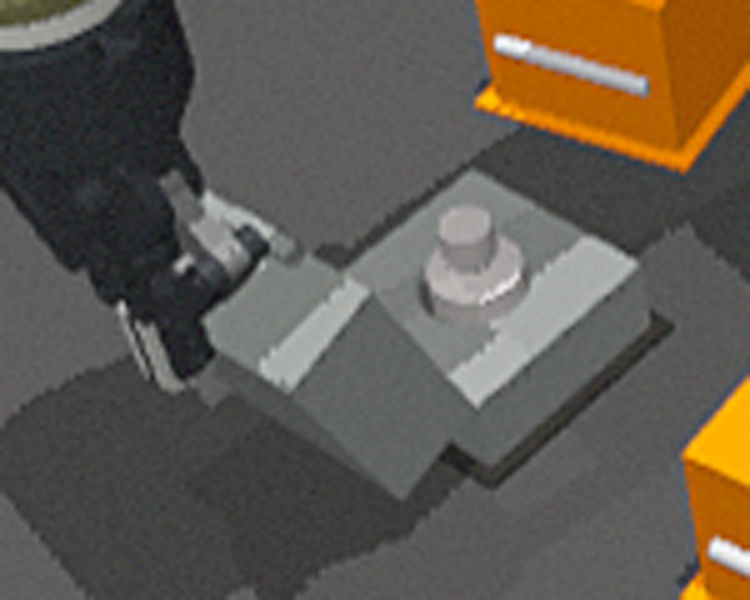

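5 N, and the lid is rotating (about 1.9 rad). Continuing along the arc.

```bash
python3 -m inch '[[[-1,-0.36,0.17,0.4,0,0,0],[-1,-0.73,0.33,0.8,0,0,0],[-1,-1.2,0.54,1.2,0,0,0],[-1,-1.64,0.74,1.4,0,0,0],[-1,-2.1,0.95,1.6,0,0,0],[-1,-2.55,1.16,1.9,0,0,0],[-1,-2.55,1.16,1.9,0,0,0]]]' 20
python3 - <<'E'
from h import *
d=env.get_image("scene"); cv2.imwrite("pics/s12c.png",cv2.resize(d["frame"][120:240,90:240,::-1],None,fx=5,fy=5,interpolation=cv2.INTER_CUBIC))
E
```

```text
time_s: 17.8
position: [0.5688, -0.2781, 0.125]
tool_rot: [[0.413, -0.002, -0.911], [0.911, 0.001, 0.413], [0.0, -1.0, 0.002]]
ft_force: [-0.4, 0.1, -0.4]
grip_width: 0.0001
```

View pics/s12c.png

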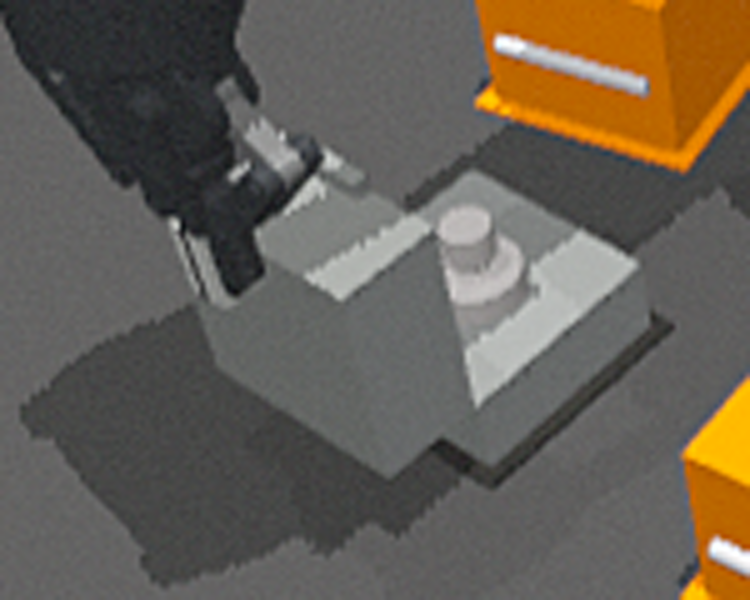

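The lid is at about 1.6 rad with low force. Continuing past vertical along the arc.

```bash
python3 -m inch '[[[-1,-0.65,0.3,0.4,0,0,0],[-1,-1.3,0.59,0.5,0,0,0],[-1,-2.1,0.95,0.6,0,0,0],[-1,-2.89,1.31,0.6,0,0,0],[-1,-3.5,1.6,0.7,0,0,0],[-1,-4.16,1.89,0.7,0,0,0],[-1,-4.16,1.89,0.7,0,0,0]]]' 20
python3 - <<'E'
from h import *
d=env.get_image("scene"); cv2.imwrite("pics/s13c.png",cv2.resize(d["frame"][120:240,90:240,::-1],None,fx=5,fy=5,interpolation=cv2.INTER_CUBIC))
E
```

```text
time_s: 18.73
position: [0.5273, -0.2592, 0.1321]
tool_rot: [[0.413, -0.001, -0.911], [0.911, 0.001, 0.413], [0.0, -1.0, 0.001]]
ft_force: [0.2, 0.5, -0.1]
grip_width: -0.0002
```

View pics/s13c.png

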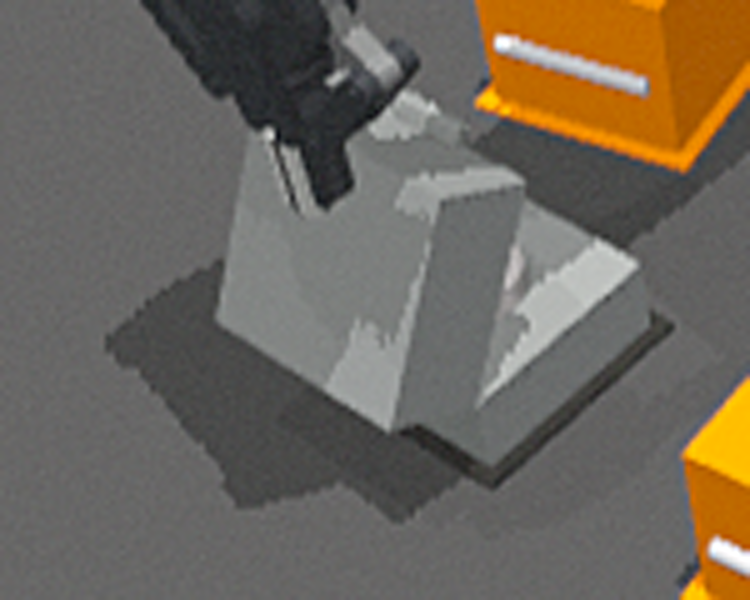

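```bash
python3 -m inch '[[[-1,-0.6,0.27,-0.1,0,0,0],[-1,-1.15,0.52,-0.2,0,0,0],[-1,-1.75,0.8,-0.3,0,0,0],[-1,-2.35,1.07,-0.5,0,0,0],[-1,-2.9,1.32,-0.8,0,0,0],[-1,-3.43,1.56,-1.05,0,0,0],[-1,-4,1.82,-1.55,0,0,0],[-1,-4,1.82,-1.55,0,0,0]]]' 20
python3 - <<'E'
from h import *
d=env.get_image("scene"); cv2.imwrite("pics/s14c.png",cv2.resize(d["frame"][120:240,90:240,::-1],None,fx=5,fy=5,interpolation=cv2.INTER_CUBIC))
E
```

```text
time_s: 19.77
position: [0.4874, -0.241, 0.1162]
tool_rot: [[0.413, -0.001, -0.911], [0.911, 0.001, 0.413], [0.0, -1.0, 0.002]]
ft_force: [0.0, -0.5, 0.4]
grip_width: -0.0003
```

View pics/s14c.png

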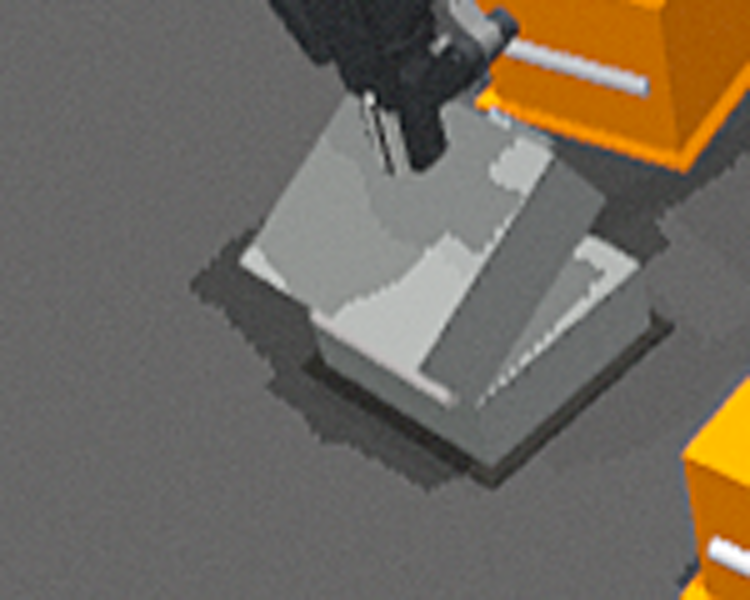

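The lid is at about 0.5 rad. Now the last part, slowly and pressing from above.

```bash
python3 -m inch '[[[-1,-0.33,0.15,-0.23,0,0,0],[-1,-0.67,0.31,-0.46,0,0,0],[-1,-1,0.45,-0.73,0,0,0],[-1,-1.3,0.59,-1,0,0,0],[-1,-1.6,0.72,-1.3,0,0,0],[-1,-1.88,0.85,-1.62,0,0,0],[-1,-2.13,0.97,-1.95,0,0,0],[-1,-2.39,1.08,-2.29,0,0,0],[-1,-2.6,1.18,-2.65,0,0,0],[-1,-2.75,1.24,-2.9,0,0,0],[-1,-2.83,1.28,-3,0,0,0],[-1,-2.83,1.28,-3,0,0,0]]]' 20
python3 - <<'E'
from h import *
d=env.get_image("scene"); cv2.imwrite("pics/s15c.png",cv2.resize(d["frame"][120:240,90:240,::-1],None,fx=5,fy=5,interpolation=cv2.INTER_CUBIC))
E
```

```text
time_s: 21.32
position: [0.4598, -0.2287, 0.0868]
tool_rot: [[0.413, 0.0, -0.911], [0.911, -0.0, 0.413], [-0.0, -1.0, -0.0]]
ft_force: [-0.5, -0.0, -0.6]
grip_width: 0.0002
```

View pics/s15c.png

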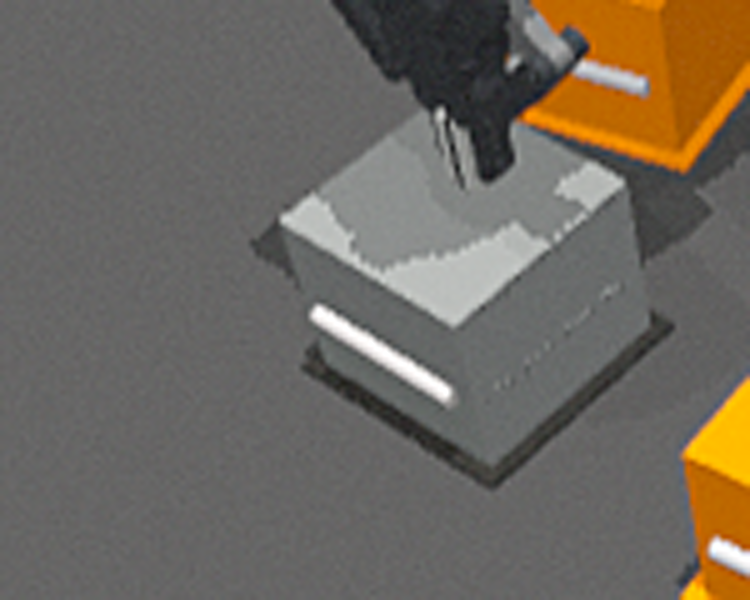

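Nearly closed. I'll press down a little more until there is firm contact.

```bash
python3 -m inch '[[[-1,0,0,-0.1,0,0,0],[-1,0,0,-0.2,0,0,0],[-1,0,0,-0.3,0,0,0],[-1,0,0,-0.3,0,0,0],[-1,0,0,-0.3,0,0,0]]]' 20

```

```text
time_s: 22.0
position: [0.4598, -0.2287, 0.0858]
tool_rot: [[0.413, 0.001, -0.911], [0.911, -0.001, 0.413], [-0.001, -1.0, -0.002]]
ft_force: [-5.7, 3.6, 20.4]
grip_width: -0.0001
```

Firm stop: 20 N, with the tip at z = 0.0858 against the 0.086 nominal closed height. Retracting and checking everything.

```bash
python3 -m inch '[[[-1,0,0,0.5,0,0,0],[-1,0,0,2,0,0,0],[-1,0,0,5,0,0,0],[-1,-2,1,9,0,0,0],[-1,-6,3,12,0,0,0],[-1,-10,8,13,0,0,0],[-1,-12,13,13,0,0,0],[-1,-12,18,13,0,0,0],[-1,-12,18,13,0,0,0],[-1,-12,18,13,0,0,0]]]' 20
python3 - <<'E'
from h import *
for n in ("scene","top"):
  d=env.get_image(n); cv2.imwrite(f"pics/{n}16.png",d["frame"][:,:,::-1])
c=cv2.imread("pics/scene16.png"); cv2.imwrite("pics/s16c.png",cv2.resize(c[130:230,130:240],None,fx=6,fy=6,interpolation=cv2.INTER_CUBIC))
E
```

```text
time_s: 23.25
position: [0.34, -0.049, 0.2139]
tool_rot: [[0.413, 0.0, -0.911], [0.911, -0.0, 0.413], [-0.0, -1.0, -0.001]]
ft_force: [-0.3, -0.2, 0.0]
grip_width: -0.0001
```

View pics/s16c.png

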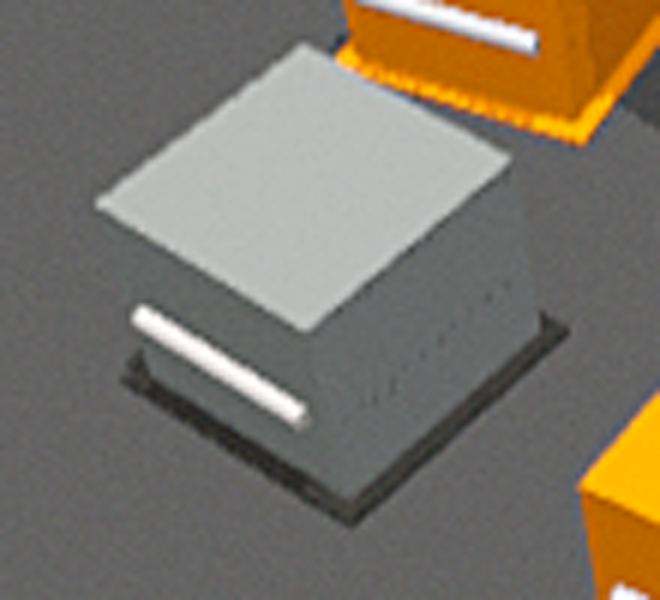

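View pics/top16.png

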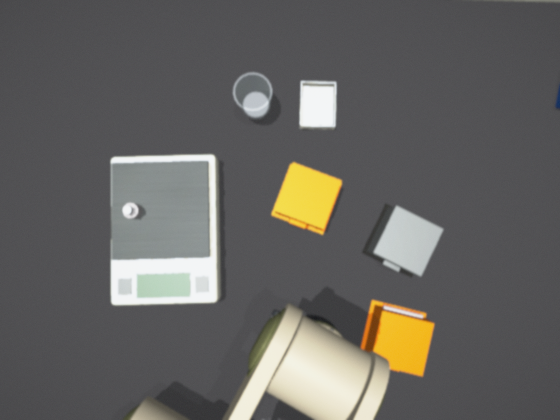

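View pics/scene16.png

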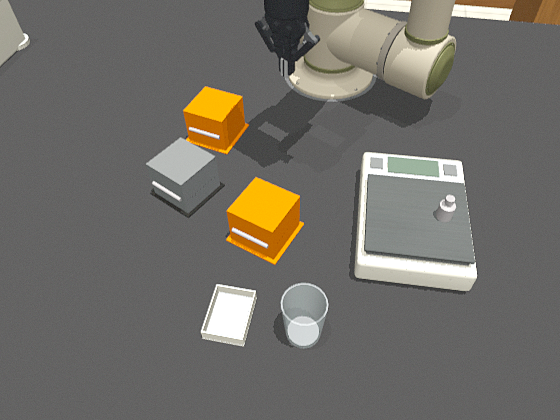

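The grey case is closed, with only a hairline seam. The small weight (131,211), beaker and boat are at their original pixels. Handing in.

```bash
python3 -c "
from rig import env
print(env.observe()['qvel'].round(3), env.close_job())"
```

```text
the job is handed in; nothing more can be done
[-0.336  0.071  0.137  0.056 -0.008  0.192] None
```

I gripped the larger weight by its knob, lowered it into the grey case's pocket until the floor carried it, and let go. Then I swung the lid over with the shut fingertips and pressed it closed. I handed the job in at about 23 s. No verdict is reported, so the result rests on my own checks.

**Last checks:**
- **Weight:** before the lid covered it, the camera views showed it upright and seated in the pocket. I could not see it after closing.
- **Lid:** it came to a firm stop at 20 N with the fingertips at z = 0.0858 m, against a nominal closed height of 0.086 m. The last images show only a hairline seam.
- **Bystanders:** the small weight, beaker and boat look unmoved in the images.
- **Robot:** the arm stood clear of everything, with about 0 N at the wrist.

**One thing went wrong:** on the first push the lid edge seemed to catch the gripper's finger linkage. At the end of that move the reading was about 28 N at the wrist, under the 40 N limit; the peak during it was not recorded. I backed off and pushed again with only the fingertips overlapping the edge.

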